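Unload charged battery packs into a pinwheel layer

ROBOT

A 6-joint arm with a two-finger parallel gripper is mounted at the origin on the work surface. World frame = base frame: x ahead of the robot, y to its left, z up, the work surface at z = 0. Lengths are in m, angles in rad, forces in N, time in s.
With the tool pointing down it reaches from about 0.275 to 0.725 m from the base axis. Payload 15.9 kg.
Tool frame: the origin (TCP) lies on the centre line of the jaws, within the pads' length; the fingertips stand 22 mm ahead of it and the grasp point (between the pads) lies 3 mm ahead of it (bot.tcp_to_tips is the distance from the TCP to the fingertips, in m); z points along the fingers, y is the direction in which the jaws open and shut (so a half turn about z gives the same grasp; the last joint's range is limited). The gripper opens to 85 mm and grips with 20 to 120 N. Pads are 22 mm wide; open, the fingers measure 114 mm over their backs; the gripper's body (76 mm by 85 mm) begins 54 mm behind the grasp point. The pads swing forward as they close: fully open they stand 13 mm farther back than shut.
Start: joints at [1.219, 0.213, -0.034, 1.323, 0, 1.571], TCP at [0.172, 0.469, 0.253] pointing down, gripper open.
Joint ranges: [-2.98, 2.98], [-0.74, 1.72], [-1.14, 1.35], [-2.1, 2.04], [-1.57, 1.44], [-3.14, 3.14]. Speed limits (rad/s): [1.89, 1.89, 2.39, 2.57, 3.14, 3.14].

INTERFACE

Orientations are given as a unit quaternion [x, y, z, w].
In Python, from plant import get_obs, read_camera, get_calibration, order, bot gives the robot as it stands.
- The arm moves only by the tool move_arm, never from a script. Its argument "rows" is a list of rows, each a list of 3 entries, a list of its own where there are three numbers: the shift along the tool's x, y, z each as a share of 80 cm, from -1 to 1, then the turn, a rotation vector about the tool's x, y, z each as a share of 120 degrees, from -1 to 1, then the closure in counts, from 0 (fully open) to 255 (shut). A call has 1 to 10 rows; each row is the pose to reach, as a shift and turn from the pose measured when the call began, along the tool's axes at that moment; what a row does not reach only later rows make up. A row lasts 1/12 s, in which the tool goes at most 41.7 mm and 7.16 degrees, less where a joint would pass 70% of its speed; a pose out of reach is approached as far as the arm can. A call with a number of a shift or a turn outside -1 to 1 is refused whole. A call with a gripper value outside its range is refused whole. The fingers move at their own pace and stop on an object; "force" is the grip in N (left out, the last holds). Time passes only in rows, so rows that repeat a pose let the fingers close. It gives the time, the measured TCP pose, the force and the opening at its end, in the units of the state.
- get_obs(): the state, without advancing time (a new reading comes with each control period).
- read_camera(name): name is "scene" or "side" or "wrist"; returns the picture (400x640x3 uint8, red, green, blue); there is no depth.
- get_calibration(name): a dict with "fovy" (degrees; the focal length in pixels is half the picture's height over the tangent of half this angle, whatever the lens; pixels are square), "cx", "cy" (the principal point, pixels), "view" (4x4, takes a point from world to camera coordinates). Camera axes: x right, y up, looking along -z (the intrinsics and any distortion apply to the point x, -y, -z); pixel columns grow to the right and rows downward; lengths in m; the calibration is good to about 2 mm. A picture is of the moment at which its call begins: read the wrist's pose just before it. get_calibration takes no time and is no camera call; for the wrist camera it gives the pose at the moment of the call.
- order.finish_job(): hands the job in, once; it reports no verdict.
The state is a dict: "t": time; "joint_positions": joint angles; "dq": joint speeds; "effort": joint torques, N m; "tcp_pos": TCP position; "orientation": TCP orientation; "wrist_force": force on the tool from outside, world axes, zero at the start; "wrist_torque": the same for the moment, N m; "finger_gap": opening from 0.0 (shut) to 1.0 (fully open).
Only numpy, scipy, OpenCV 4.12 (cv2) and the standard library are available. Lean on these libraries where they do the work, as an engineer would, in place of code of your own. Each camera call takes 0.05 s, during which the arm holds its last target. There are 200 camera calls.

TASK

Throw the charger's red switch lever all the way over towards the charger's high back, away from the packs, to turn it off, and only then take the three orange battery packs out of its slanted bays and lay them label up, flat and squarely on the three empty outlines of the plywood slab, to complete the pinwheel layer around the pack already there. The packs dent easily: grip each with no more than about 35 N, set it down softly rather than dropping or pressing it. Leave the pack already on the slab and the other things on the bench alone.

Things in the scene. Friction and masses are not known exactly. Their poses are not given: they have to be found in the camera images.
- charger: fixed charger, 262 mm wide; origin on the table under the middle bay; x to its high back, z up. A 30 degree slope rises to +x; bays at y -85, 0, 85 mm. Each pack lies on a raised pad 32 mm wide (75 mm above the table at the origin, 14 mm proud of the sloped plate), its low end on a stop 10 mm proud. Black housing behind: x 67 to 145, top 102 mm, carries the switch lever
- switch (a joint): charger switch lever, rad: 0 = on, leaning 0.5 rad from upright towards the charger's -x (front); 1.0 = off, leaning 0.5 rad towards its +x (back). It stays where it is left
- switch_tip (a point): tip of the red switch lever, about 50 mm from its pivot, on the charger's black housing
- slab: fixed plywood slab 200 x 200 x 18 mm, origin at the centre of its underside on the table; four blue printed outlines, one per pack, form a pinwheel with 8 mm between neighbours and an empty 72 mm square in the middle
- slot0 (a point): middle of printed outline 0, on the slab's upper face; x along its 110 mm length, y across its 46 mm width, z up. Already occupied by pack0. Fingers 15 mm from the middle along +x stand beside the pinwheel's empty central square, clear of the neighbouring pack
- slot1 (a point): middle of printed outline 1, on the slab's upper face; x along its 110 mm length, y across its 46 mm width, z up. Empty at the start. Fingers 15 mm from the middle along +x stand beside the pinwheel's empty central square, clear of the neighbouring pack
- slot2 (a point): middle of printed outline 2, on the slab's upper face; x along its 110 mm length, y across its 46 mm width, z up. Empty at the start. Fingers 15 mm from the middle along +x stand beside the pinwheel's empty central square, clear of the neighbouring pack
- slot3 (a point): middle of printed outline 3, on the slab's upper face; x along its 110 mm length, y across its 46 mm width, z up. Empty at the start. Fingers 15 mm from the middle along +x stand beside the pinwheel's empty central square, clear of the neighbouring pack
- pack0: orange battery pack with a black band round one end (its -x end) and a white label on top, a rigid block 110 x 46 x 24 mm (x, y, z), about 0.13 to 0.25 kg; origin at the centre of its underside, x along its length. Starts, and must stay, flat on outline 0 of the slab
- pack1: orange battery pack with a black band round one end (its -x end) and a white label on top, a rigid block 110 x 46 x 24 mm (x, y, z), about 0.13 to 0.25 kg; origin at the centre of its underside, x along its length. Starts lying in a bay of the charger on the 30 degree slope, length up the slope, black end down against the stop
- pack2: orange battery pack with a black band round one end (its -x end) and a white label on top, a rigid block 110 x 46 x 24 mm (x, y, z), about 0.13 to 0.25 kg; origin at the centre of its underside, x along its length. Starts lying in a bay of the charger on the 30 degree slope, length up the slope, black end down against the stop
- pack3: orange battery pack with a black band round one end (its -x end) and a white label on top, a rigid block 110 x 46 x 24 mm (x, y, z), about 0.13 to 0.25 kg; origin at the centre of its underside, x along its length. Starts lying in a bay of the charger on the 30 degree slope, length up the slope, black end down against the stop
- screwdriver: screwdriver with a yellow handle lying on the table, a bystander
- meter: yellow multimeter 130 x 70 x 38 mm lying on the table, origin at the centre of its underside, a bystander
- spool: aluminium solder spool, 54 mm across and 40 mm high, standing on the table beyond the work, a bystander
Not all that is in view belongs to the job. Leave any purple look-alike of the pack3 alone. What is shaped like the pack2 but turquoise is not meant.

How it is judged:
By the outcome, as a careful person would: the job done as asked, in the order asked, and still so for the second after the job is handed in, with the robot touching nothing.
It also fails if it takes over 72 s, if anything falls off the work surface, if the arm or the gripper's body presses on something with over 40 N, if the wrist force passes 120 N, or if a joint passes its speed limit or range.

## Working session

There is one attempt and no reset: what is moved stays moved. The work goes in short steps, Python scripts to look and compute and a tool call to move; the robot and the scene stay as the last step left them, time stands still between calls to the robot, and variables do not carry over. Pictures are saved under pics/ and viewed, about 8 in all and at most 12, crops included, and the job is handed in when it is done.

Besides the shell and the picture viewer there is one more tool, called after "Emit:" as name([rows], argument=value, ...), one row to a line, values as JSON. move_arm: Moves the arm, as the interface text tells. Its arguments: {"type":"object","properties":{"rows":{"type":"array"},"force":{"type":"number"}},"required":["rows"]}

```bash
ls; mkdir -p pics
python3 - <<'E'
from plant import get_obs, read_camera, get_calibration, bot
import cv2,numpy as np
print(get_obs()); print(bot.tcp_to_tips, [a for a in dir(bot) if a[0]!='_'])
for n in ("scene","side","wrist"):
    im=read_camera(n); cv2.imwrite(f"pics/{n}0.png",im[:,:,::-1]); c=get_calibration(n); print(n,c)
E
```

```text
pics
{'t': 0.0, 'joint_positions': array([ 1.21897449e+00,  2.13359673e-01, -3.50225348e-02,  1.32351751e+00,
       -1.05606147e-05,  1.57084711e+00]), 'dq': array([-0.00153984, -0.0011982 ,  0.00089727,  0.00071732, -0.00047958,
       -0.00127467]), 'effort': array([ 5.26681775e-03, -6.86164713e+01,  4.87115192e+01,  1.73885358e-02,
        2.49855229e-04,  1.67748072e-05]), 'tcp_pos': array([0.17220127, 0.46908355, 0.25282891]), 'orientation': array([ 1.75030042e-01,  9.84562939e-01, -5.44108340e-04, -9.13369575e-05]), 'wrist_force': array([-0.31180914,  0.00173554, -0.41784407]), 'wrist_torque': array([-0.02275146,  0.03053184, -0.03058627]), 'finger_gap': 0.9980210750355645}
0.022 ['MotionError', 'tcp_to_tips']
scene {'fovy': 54.79491908172033, 'cx': 328.71495266887644, 'cy': 190.440293823885, 'view': array([[-0.49308579,  0.86989003, -0.01255924,  0.30118103],
       [-0.54006325, -0.29474617,  0.78832505,  0.19881387],
       [ 0.68205431,  0.39549467,  0.61513079, -1.47708757],
       [ 0.        ,  0.        ,  0.        ,  1.        ]])}
side {'fovy': 42.86027282151194, 'cx': 319.62231798238275, 'cy': 198.52260136857905, 'view': array([[ 0.84155675, -0.54013   , -0.00646664, -0.46029244],
       [ 0.29232862,  0.4453343 ,  0.84629861, -0.26756336],
       [-0.45423145, -0.7140987 ,  0.53266954, -1.21725836],
       [ 0.        ,  0.        ,  0.        ,  1.        ]])}
wrist {'fovy': 61.53326959336824, 'cx': 319.4147840386305, 'cy': 198.8307340159804, 'view': array([[ 3.44203407e-01,  9.38895096e-01, -1.15330622e-04,
        -4.99775191e-01],
       [-8.94731211e-01,  3.27975481e-01, -3.03130572e-01,
         3.94421261e-02],
       [-2.84569982e-01,  1.04441766e-01,  9.52949024e-01,
        -3.80129002e-01],
       [ 0.00000000e+00,  0.00000000e+00,  0.00000000e+00,
         1.00000000e+00]])}
```

View pics/scene0.png

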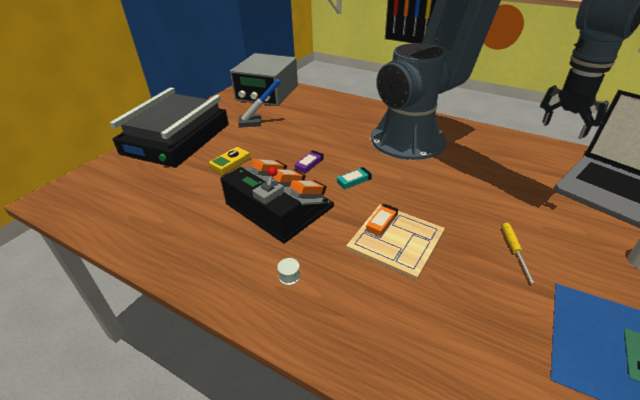

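View pics/side0.png

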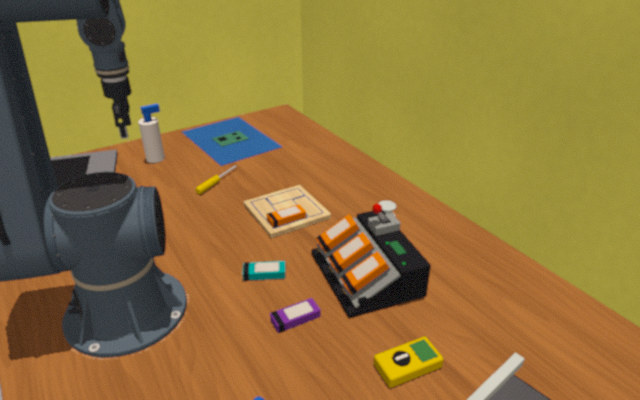

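The scene view shows the slab (corners about (348,240), (386,205), (444,232), (412,275)), with pack0 at (381,219). It also shows the charger with three orange packs at (265-307,165-188) and the red tip at (272,171). The side view shows the slab at about (287,210), packs at (338,232), (352,250) and (365,270), and the red tip at (378,209).

```bash
cat > h.py <<'E'
import numpy as np, cv2
from scipy.spatial.transform import Rotation as R
from plant import get_obs, read_camera, get_calibration
def ray(c,uv):
    V=np.array(c['view']);f=200/np.tan(np.radians(c['fovy'])/2)
    d=np.array([(uv[0]-c['cx'])/f,-(uv[1]-c['cy'])/f,-1]);Rm=V[:3,:3]
    return -Rm.T@V[:3,3], Rm.T@d/np.linalg.norm(d)
def plane(c,uv,z):
    o,d=ray(c,uv);return o+d*(z-o[2])/d[2]
def tri(c1,u1,c2,u2):
    o1,d1=ray(c1,u1);o2,d2=ray(c2,u2)
    s=np.linalg.lstsq(np.c_[d1,-d2],o2-o1,rcond=None)[0]
    a=o1+s[0]*d1;b=o2+s[1]*d2;return (a+b)/2,np.linalg.norm(a-b)
def proj(c,p):
    V=np.array(c['view']);f=200/np.tan(np.radians(c['fovy'])/2)
    q=V[:3,:3]@np.array(p)+V[:3,3];return np.array([c['cx']-f*q[0]/q[2],c['cy']+f*q[1]/q[2]])
def rel(p,q=None,Rt=None):
    "row for going to TCP p with rotation Rt"
    o=get_obs();R0=R.from_quat(o['orientation'])
    s=R0.inv().apply(np.array(p)-o['tcp_pos'])/0.8
    t=(R0.inv()*(Rt if Rt is not None else R0)).as_rotvec()/np.radians(120)
    return s.round(4),t.round(4)
def down(psi):
    "tool z down, tool y axis at yaw psi"
    y=np.array([np.cos(psi),np.sin(psi),0]);z=np.array([0,0,-1.]);x=np.cross(y,z)
    return R.from_matrix(np.c_[x,y,z])
E
python3 - <<'E'
from h import *
s=get_calibration('scene');d=get_calibration('side');w=get_calibration('wrist')
for uv in [(348,240),(386,205),(444,232),(412,275)]: print('sc',plane(s,uv,.018).round(3))
for uv in [(245,208),(298,187),(330,214),(273,235)]: print('si',plane(d,uv,.018).round(3))
def cen(im,lo,hi):
    m=cv2.inRange(cv2.cvtColor(im,cv2.COLOR_BGR2HSV),lo,hi);n,l,st,c=cv2.connectedComponentsWithStats(m)
    return [(c[i].round(1),st[i,4],st[i,:4]) for i in range(1,n) if st[i,4]>15]
for n in('scene0','side0'):
    im=cv2.imread(f'pics/{n}.png'); print(n,'red',cen(im,(0,200,100),(4,255,255)));print('or',cen(im,(6,200,150),(16,255,255)))
print('tip',tri(s,(272,171),d,(378,209)))
print('spool',tri(s,(289,264),d,(387,206)))
for uv in [(318,250),(347,310),(428,290)]: print('charger side z?',plane(d,uv,0.02).round(3))
o=get_obs();R0=R.from_quat(o['orientation']).as_matrix();V=w['view'];oc=-V[:3,:3].T@V[:3,3]
print('cam in tool',R0.T@(oc-o['tcp_pos']),'\n',R0.T@V[:3,:3].T)
E
```

```text
sc [0.608 0.058 0.018]
sc [0.425 0.09  0.018]
sc [0.455 0.272 0.018]
sc [0.638 0.247 0.018]
si [0.42  0.225 0.018]
si [0.62  0.244 0.018]
si [0.62  0.056 0.018]
si [0.426 0.055 0.018]
scene0 red [(array([395.4,   6.3]), np.int32(29), array([394,   0,   4,  15], dtype=int32)), (array([272.1, 170.6]), np.int32(62), array([268, 167,   9,   9], dtype=int32))]
or [(array([257.6, 163.9]), np.int32(101), array([251, 159,  19,  12], dtype=int32)), (array([278.3, 176. ]), np.int32(61), array([273, 171,  11,  11], dtype=int32)), (array([296.3, 173.8]), np.int32(20), array([291, 170,  11,   6], dtype=int32)), (array([299.4, 186. ]), np.int32(145), array([290, 180,  33,  14], dtype=int32)), (array([381.6, 220.1]), np.int32(153), array([367, 206,  29,  26], dtype=int32))]
side0 red [(array([376.6, 208.2]), np.int32(49), array([373, 204,   8,   9], dtype=int32))]
or [(array([290. , 216.6]), np.int32(170), array([272, 205,  33,  19], dtype=int32)), (array([269.9, 218.3]), np.int32(17), array([268, 215,   5,   7], dtype=int32)), (array([340.2, 233.4]), np.int32(300), array([321, 214,  37,  34], dtype=int32)), (array([353.4, 252.9]), np.int32(339), array([333, 233,  39,  35], dtype=int32)), (array([367.8, 273.3]), np.int32(383), array([346, 253,  42,  36], dtype=int32))]
tip (array([ 0.6098254 , -0.17337817,  0.16595318]), np.float64(0.0028396764324509073))
spool (array([ 0.76880489, -0.02411911,  0.0373827 ]), np.float64(0.005523832568627832))
charger side z? [ 0.494 -0.074  0.02 ]
charger side z? [ 0.429 -0.302  0.02 ]
charger side z? [ 0.634 -0.354  0.02 ]
cam in tool [ 7.78278952e-02 -9.10560489e-05 -1.21217110e-01] 
 [[ 3.63772035e-04  9.52944159e-01  3.03145672e-01]
 [ 9.99999658e-01 -1.21677472e-04 -8.17495013e-04]
 [-7.42141098e-04  3.03145865e-01 -9.52943877e-01]]
```

Run:
```python
from h import *
print(rel([.34,.22,.36],Rt=down(np.pi/2)));print(rel([.50,0.0,.40],Rt=down(np.pi/2)))
```

```text
(array([-0.3042, -0.2202, -0.1337]), array([-4.00e-04, -1.00e-04, -1.68e-01]))
(array([-0.5867, -0.4095, -0.1835]), array([-4.00e-04, -1.00e-04, -1.68e-01]))
```

Emit:
move_arm([
  [[-0.3042,-0.2202,-0.1337],[0,0,-0.168],0],
  [[-0.5867,-0.4095,-0.1835],[0,0,-0.168],0],
  [[-0.5867,-0.4095,-0.1835],[0,0,-0.168],0],
  [[-0.5867,-0.4095,-0.1835],[0,0,-0.168],0],
  [[-0.5867,-0.4095,-0.1835],[0,0,-0.168],0],
  [[-0.5867,-0.4095,-0.1835],[0,0,-0.168],0],
  [[-0.5867,-0.4095,-0.1835],[0,0,-0.168],0],
  [[-0.5867,-0.4095,-0.1835],[0,0,-0.168],0],
  [[-0.5867,-0.4095,-0.1835],[0,0,-0.168],0],
  [[-0.5867,-0.4095,-0.1835],[0,0,-0.168],0],
])

```text
t: 0.98
tcp_pos: [0.3988, 0.1435, 0.3563]
orientation: [-0.0, 1.0, -0.0, -0.0]
wrist_force: [1.7, 1.2, 0.1]
finger_gap: 1.001
```

Run:
```python
from h import *
print(get_obs()['joint_positions'].round(3),rel([.50,0.0,.40],Rt=down(np.pi/2)))
```

```text
[ 3.460e-01  6.200e-02  4.900e-02  1.558e+00 -1.000e-03  3.460e-01] (array([-0.1264, -0.1795, -0.0545]), array([-0.0003, -0.    ,  0.    ]))
```

Emit:
move_arm([
  [[-0.1264,-0.1795,-0.0545],[0,0,0],0],
  [[-0.1264,-0.1795,-0.0545],[0,0,0],0],
  [[-0.1264,-0.1795,-0.0545],[0,0,0],0],
  [[-0.1264,-0.1795,-0.0545],[0,0,0],0],
  [[-0.1264,-0.1795,-0.0545],[0,0,0],0],
  [[-0.1264,-0.1795,-0.0545],[0,0,0],0],
  [[-0.1264,-0.1795,-0.0545],[0,0,0],0],
])

```text
t: 1.57
tcp_pos: [0.5003, -0.0007, 0.3995]
orientation: [0.001, 1.0, -0.0, -0.0]
wrist_force: [-0.2, -0.6, -0.8]
finger_gap: 1.002
```

Run:
```python
from h import *
import pickle
print(get_obs()['tcp_pos'])
c=get_calibration('wrist');im=read_camera('wrist');cv2.imwrite('pics/w1.png',im[:,:,::-1]);pickle.dump(c,open('w1.pkl','wb'))
```

```text
[ 0.50032002 -0.00070293  0.39951054]
```

View pics/w1.png

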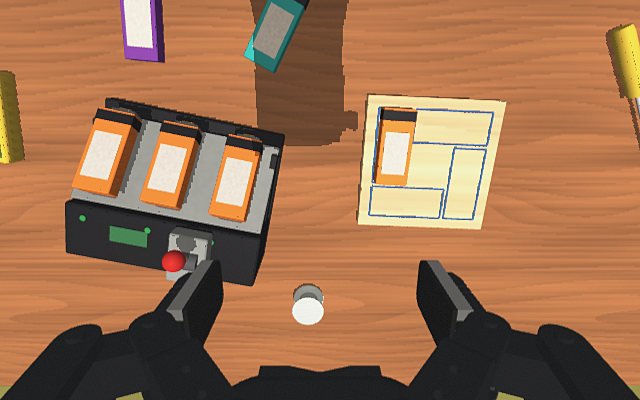

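The wrist view shows three packs at about (105,152), (170,165) and (236,177), with the red knob at (173,261). The slab's top face spans (368,94)–(506,101)–(483,229)–(358,224). pack0 is at (396,146) with its black end towards the base, so the other outlines' +x directions follow from the pinwheel.

```bash
cat >> h.py <<'E'
def cc(im,lo,hi,mn=40):
    m=cv2.inRange(cv2.cvtColor(im,cv2.COLOR_BGR2HSV),lo,hi);n,l,st,c=cv2.connectedComponentsWithStats(m)
    return [(c[i],st[i,4],(l==i).astype(np.uint8)) for i in range(1,n) if st[i,4]>mn]
def labels(im,mn=40):
    return cc(im,(0,0,150),(180,50,255),mn)
E
python3 - <<'E'
from h import *
import pickle
cal={'w1':pickle.load(open('w1.pkl','rb')),'side0':get_calibration('side'),'scene0':get_calibration('scene')}
for n in cal:
    im=cv2.imread(f'pics/{n}.png');print(n)
    for c,a,m in labels(im):
        if c[1]<330 : print(' lab',c.round(1),a)
    for c,a,m in cc(im,(0,200,80),(4,255,255)): print(' red',c.round(1),a)
im=cv2.imread('pics/w1.png');c=cal['w1']
# slab top face + blue outlines
b=cv2.inRange(cv2.cvtColor(im,cv2.COLOR_BGR2HSV),(100,80,40),(130,255,220));b[:, :350]=0;b[:,520:]=0;b[:80]=0;b[240:]=0
n,l,st,ce=cv2.connectedComponentsWithStats(b)
for i in range(1,n):
    if st[i,4]>30:
        ys,xs=np.where(l==i);P=np.array([plane(c,(x,y),.018)[:2] for x,y in zip(xs,ys)],np.float32)
        r=cv2.minAreaRect(P);print('blue',ce[i].round(0),st[i,4],np.round(r[0],4),np.round(r[1],4),round(r[2],2))
E
```

```text
w1
 lab [138.1  22.9] 1214
 lab [272.   31.4] 915
 lab [191.7 183.5] 5608
 lab [100.8 154.5] 1271
 lab [394.8 152.7] 976
 lab [167.  167.9] 1225
 lab [233.9 181.4] 1179
 lab [172.8 242.6] 128
 lab [199.9 249.4] 228
 lab [174.5 274.7] 149
 lab [308.6 289.3] 97
 lab [307.5 310.5] 681
 red [172.1 261.7] 188
side0
 lab [149.2 138.8] 459
 lab [387.6 205.4] 124
 lab [288.2 211.3] 79
 lab [392.3 218.5] 68
 lab [337.3 228.6] 135
 lab [350.7 247.3] 166
 lab [364.8 267.6] 199
 lab [266.5 266.2] 239
 lab [297.8 309.8] 301
 lab [175.3 314.3] 51
 red [376.6 208.2] 49
scene0
 lab [339.5  78.3] 1540
 lab [141.1 105.2] 175
 lab [507.3 112.6] 3144
 lab [188.4 115. ] 223
 lab [250.6 108.3] 67
 lab [591.7 132.7] 61
 lab [307.4 159.3] 102
 lab [352.2 175.4] 113
 lab [381.  217.5] 145
 lab [525.1 267.7] 48
 lab [288.  266.1] 287
 lab [113.  289.5] 1036
 red [395.2   6.5] 45
 red [272.1 170.6] 62
blue [375. 143.] 135 [0.4989 0.0837] [0.0048 0.1121] 87.56
blue [459. 127.] 258 [0.4719 0.1954] [0.1125 0.0507] 87.58
blue [463. 183.] 290 [0.5596 0.2224] [0.0507 0.1136] 87.53
blue [387. 208.] 128 [0.5876 0.1249] [0.0953 0.0495] 86.72
blue [439. 203.] 61 [0.5905 0.184 ] [0.0158 0.0491] 86.33
```

Run:
```python
from h import *
import pickle
w=pickle.load(open('w1.pkl','rb'));d=get_calibration('side');s=get_calibration('scene')
print('pack0 expect ~(.500,.107,.042)',tri(w,(394.8,152.7),d,(288.2,211.3)), plane(w,(394.8,152.7),.042))
P=[tri(w,a,d,b) for a,b in zip([(233.9,181.4),(167,167.9),(100.8,154.5)],[(337.3,228.6),(350.7,247.3),(364.8,267.6)])]
for p in P: print(p)
v=P[0][0]-P[2][0];print(np.linalg.norm(v),np.degrees(np.arctan2(v[1],v[0]))-90)
print('tip',tri(w,(172.1,261.7),d,(376.6,208.2)),tri(w,(172.1,261.7),s,(272.1,170.6)))
print('spool',tri(w,(307.5,310.5),d,(387.6,205.4)))
```

```text
pack0 expect ~(.500,.107,.042) (array([0.50591031, 0.10773973, 0.0401434 ]), np.float64(0.0006672849805679707)) [0.5052871  0.10746348 0.042     ]
(array([ 0.53189375, -0.11115708,  0.09870903]), np.float64(0.001498000790190159))
(array([ 0.51409822, -0.19528398,  0.0992132 ]), np.float64(0.0009439170377957432))
(array([ 0.49660932, -0.27637632,  0.09930797]), np.float64(0.0011747096588068326))
0.16894599500476468 -12.055067543615095
tip (array([ 0.60948224, -0.1721901 ,  0.16858159]), np.float64(0.0031168943616967735)) (array([ 0.61034194, -0.17156791,  0.16927047]), np.float64(0.0019326259824109183))
spool (array([ 0.77663666, -0.02127922,  0.03416614]), np.float64(0.0011127864077937082))
```

```bash
cat >> h.py <<'E'
YC=np.radians(-12.05);CO=np.array([.5217,-.1959,0]);RC=R.from_euler('z',YC)
def ch(x,y,z): return CO+RC.apply(np.array([x,y,z])/1000)
E
python3 - <<'E'
from h import *
D=down(np.pi/2+YC)
for p in [(45,42,250),(45,42,172)]: print(ch(*p),rel(ch(*p),Rt=D))
E
```

```text
[ 0.5744766  -0.16421987  0.25      ] (array([-0.0936, -0.2052,  0.187 ]), array([-0.0003, -0.0004,  0.1002]))
[ 0.5744766  -0.16421987  0.172     ] (array([-0.0937, -0.2052,  0.2845]), array([-0.0003, -0.0004,  0.1002]))
```

Emit:
move_arm([
  [[-0.0936,-0.2052,0.187],[0,0,0.1],255],
  [[-0.0936,-0.2052,0.187],[0,0,0.1],255],
  [[-0.0936,-0.2052,0.187],[0,0,0.1],255],
  [[-0.0936,-0.2052,0.187],[0,0,0.1],255],
  [[-0.0936,-0.2052,0.187],[0,0,0.1],255],
  [[-0.0936,-0.2052,0.187],[0,0,0.1],255],
  [[-0.0936,-0.2052,0.187],[0,0,0.1],255],
  [[-0.0936,-0.2052,0.2845],[0,0,0.1],255],
  [[-0.0936,-0.2052,0.2845],[0,0,0.1],255],
  [[-0.0936,-0.2052,0.2845],[0,0,0.1],255],
])

```text
t: 2.45
tcp_pos: [0.5708, -0.1617, 0.166]
orientation: [0.104, 0.995, 0.001, -0.005]
wrist_force: [-0.4, 0.1, -1.8]
finger_gap: -0.003
```

Run:
```python
from h import *
D=down(np.pi/2+YC)
print(RC.inv().apply(get_obs()['tcp_pos']-CO)*1000)
print(rel(ch(45,42,172),Rt=D), rel(ch(100,42,172),Rt=D))
c=get_calibration('wrist');im=read_camera('wrist');s=read_camera('side')
cv2.imwrite('pics/w2.png',np.vstack([im[:,:,::-1],cv2.resize(s[150:270,280:440,::-1],(640,200*2+80))])[:600]if 0 else np.hstack([im[200:,100:540,::-1],cv2.resize(s[160:260,300:440,::-1],(280,200))]))
```

```text
[ 40.87391264  43.6763854  166.0484171 ]
(array([-0.0051, -0.0021, -0.0075]), array([ 0.0001, -0.0048,  0.0009])) (array([-0.0738, -0.0022, -0.0082]), array([ 0.0001, -0.0048,  0.0009]))
```

View pics/w2.png

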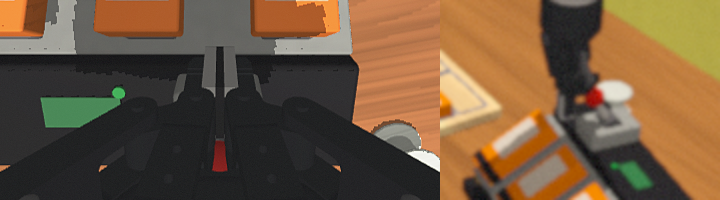

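The wrist crop shows the shut fingers directly in front of the red knob, which shows at crop (220,155) behind them. The side crop agrees. Now I push towards the back.

Emit:
move_arm([
  [[-0.018,-0.0022,-0.0078],[0,-0.0048,0],255],
  [[-0.028,-0.0022,-0.0078],[0,-0.0048,0],255],
  [[-0.037,-0.0022,-0.0078],[0,-0.0048,0],255],
  [[-0.046,-0.0022,-0.008],[0,-0.0048,0],255],
  [[-0.055,-0.0022,-0.008],[0,-0.0048,0],255],
  [[-0.062,-0.0022,-0.008],[0,-0.0048,0],255],
  [[-0.068,-0.0022,-0.008],[0,-0.0048,0],255],
  [[-0.0738,-0.0022,-0.008],[0,-0.0048,0],255],
  [[-0.0738,-0.0022,-0.008],[0,-0.0048,0],255],
])

```text
t: 3.3
tcp_pos: [0.6316, -0.1766, 0.1794]
orientation: [0.104, 0.995, -0.001, 0.004]
wrist_force: [-1.1, 0.2, 1.4]
finger_gap: -0.001
```

Run:
```python
from h import *
o=get_obs();print(RC.inv().apply(o['tcp_pos']-CO)*1000,RC.inv().apply(o['wrist_force']))
```

```text
[103.43030566  41.82282578 179.43897045] [-1.11421684 -0.00893229  1.37828731]
```

Emit:
move_arm([
  [[-0.003,0,0.006],[0,0,0],255],
  [[-0.005,0,0.008],[0,0,0],255],
  [[-0.005,0,0.008],[0,0,0],255],
])

```text
t: 3.55
tcp_pos: [0.6325, -0.1767, 0.1728]
orientation: [0.104, 0.995, -0.0, 0.001]
wrist_force: [-25.1, 6.2, 11.6]
finger_gap: -0.0
```

Run:
```python
from h import *
o=get_obs();print(RC.inv().apply(o['tcp_pos']-CO)*1000,RC.inv().apply(o['wrist_force']))
s=read_camera('side');d=get_calibration('side')
print([ (c.round(1),a) for c,a,m in cc(np.ascontiguousarray(s[:,:,::-1]),(0,200,80),(4,255,255),5)])
print('pred',proj(d,ch(129,42,169)),'apex',proj(d,ch(105,42,175)))
```

```text
[104.37175563  41.95261512 172.82255258] [-25.81144916   0.86069223  11.60576472]
[(array([394., 205.]), np.int32(31))]
pred [394.09596033 203.84368216] apex [385.77342244 203.70873108]
```

The lever is at its stop: about 26 N reaction, and the red tip is seen at (394,205) against a predicted off position of (394,204). Next I back off and rise.

```bash
cat >> h.py <<'E'
def pick(yb,h,up=15): # h: TCP height above pack underside along slope normal, mm
    c,s=np.cos(np.pi/6),.5
    Rt=RC*R.from_matrix(np.c_[[-c,0,-s],[0,1,0],[s,0,-c]])
    return ch(up*c-h*s,yb,75+up*s+h*c),Rt
def slot(k,h,up=15):
    "k: A,B,C ; h TCP above slab surface"
    r={'A':(-59,27,np.pi*-.5),'B':(27,59,np.pi),'C':(59,-27,np.pi/2)}[k]
    ys=np.radians(-2.45);S=R.from_euler('z',ys);xd=S.apply([np.cos(r[2]),np.sin(r[2]),0])
    p=np.array([.530,.165,.018+h/1000])+S.apply([r[0]/1000,r[1]/1000,0])+xd*up/1000
    return p,R.from_matrix(np.c_[-xd,np.cross([0,0,-1],-xd),[0,0,-1]])
E
python3 - <<'E'
from h import *
import pickle
w=pickle.load(open('w1.pkl','rb'))
R0=down(np.pi/2);p0=np.array([0.50032,-0.0007,.39951])
for z in (9,15,22): print(z,[proj(w,p0+R0.apply(np.array([x,-42.5,z])/1000)).round(0) for x in(-11,11)])
p0=pick(85,75);print('pre',p0[0],rel(*[p0[0]],Rt=p0[1]))
p1=pick(85,25);print('pick',p1[0])
for k in 'ABC': print(k,slot(k,25)[0].round(4),slot(k,25)[1].as_matrix()[:,1].round(3))
E
```

```text
9 [array([225., 300.]), array([220., 255.])]
15 [array([228., 292.]), array([224., 249.])]
22 [array([232., 284.]), array([228., 242.])]
pre [ 0.51547547 -0.10765615  0.14745191] (array([0.1611, 0.0541, 0.0315]), array([ 2.000e-04, -2.493e-01,  9.000e-04]))
pick [ 0.53992462 -0.11287528  0.10415064]
A [0.4716 0.1795 0.043 ] [ 0.999 -0.043  0.   ]
B [0.5445 0.2234 0.043 ] [-0.043 -0.999 -0.   ]
C [0.5884 0.1505 0.043 ] [-0.999  0.043  0.   ]
```

Emit:
move_arm([
  [[0.03,0,0],[0,0,0],255],
  [[0.05,0,-0.03],[0,0,0],200],
  [[0.06,0,-0.12],[0,0,0],150],
  [[0.06,0,-0.12],[0,0,0],70],
  [[0.06,0,-0.12],[0,0,0],70],
  [[0.06,0,-0.12],[0,0,0],70],
])

```text
t: 4.1
tcp_pos: [0.5863, -0.167, 0.2711]
orientation: [0.104, 0.995, -0.001, 0.003]
wrist_force: [0.2, -0.2, -1.5]
finger_gap: 0.709
```

Run:
```python
from h import *
o=get_obs();print(o['finger_gap']*85)
for h in (100,25):
  for y in (85,): p=pick(y,h);print(h,p[0],rel(p[0],Rt=p[1]))
s=read_camera('side');d=get_calibration('side')
print([ (c.round(1),a) for c,a,m in cc(np.ascontiguousarray(s[:,:,::-1]),(0,200,80),(4,255,255),5)])
```

```text
60.29498548626948
100 [ 0.5032509  -0.10504659  0.16910254] (array([0.1183, 0.0543, 0.1267]), array([ 0.    , -0.2472,  0.001 ]))
25 [ 0.53992462 -0.11287528  0.10415064] (array([0.0719, 0.0543, 0.2082]), array([ 0.    , -0.2472,  0.001 ]))
[(array([393.5, 204.6]), np.int32(39))]
```

Emit:
move_arm([
  [[0.1183,0.0543,0.1267],[0,-0.2472,0.001],70],
  [[0.1183,0.0543,0.1267],[0,-0.2472,0.001],70],
  [[0.1183,0.0543,0.1267],[0,-0.2472,0.001],70],
  [[0.1183,0.0543,0.1267],[0,-0.2472,0.001],70],
  [[0.1183,0.0543,0.1267],[0,-0.2472,0.001],70],
  [[0.1183,0.0543,0.1267],[0,-0.2472,0.001],70],
  [[0.1183,0.0543,0.1267],[0,-0.2472,0.001],70],
])

```text
t: 4.73
tcp_pos: [0.509, -0.1088, 0.1729]
orientation: [0.102, 0.97, -0.024, 0.22]
wrist_force: [1.8, 0.1, 0.2]
finger_gap: 0.725
```

Run:
```python
from h import *
import pickle
o=get_obs()
c=get_calibration('wrist');im=np.ascontiguousarray(read_camera('wrist')[:,:,::-1]);cv2.imwrite('pics/w3.png',im)
p=pick(85,23);print(o['tcp_pos'],rel(p[0],Rt=p[1]))
# label on top plane (24mm above pad): centre in pick frame
cen,Rt=pick(85,24,0)
for l,a,m in labels(im,800):
    q,d=ray(c,l);n=Rt.as_matrix()[:,2];P=q+d*(n@(cen-q))/(n@d);print(l.round(1),a,(Rt.inv().apply(P-cen)*1000).round(1), cv2.minAreaRect(np.argwhere(m)[:,::-1].astype(np.float32))[1:])
```

```text
[ 0.50898664 -0.10880108  0.17286541] (array([-0.0183,  0.0025,  0.0902]), array([-0.0003, -0.0422,  0.0003]))
[260.8 182.2] 7718 [  8.4 -38.4  -0. ] ((171.0916290283203, 56.1466064453125), 89.57559967041016)
[132.4 177.6] 4669 [  11.2 -116.8    0. ] ((170.0, 51.0), 90.0)
[371.  197.5] 2624 [-1.3 29.6  0. ] ((21.096647262573242, 136.31394958496094), 2.12109637260437)
[ 49.9 203. ] 5144 [  -4.9 -170.2   -0. ] ((103.53168487548828, 55.383544921875), 80.40686798095703)
[184.1 203. ] 5148 [ -4.8 -86.6  -0. ] ((97.55795288085938, 56.141845703125), 85.60128784179688)
[323.4 203. ] 5143 [-4.8  0.1  0. ] ((54.99999237060547, 92.99998474121094), 0.0)
[273.8 323.1] 1240 [-88.8 -33.4  -0. ] ((41.0, 60.0), 90.0)
```

View pics/w3.png

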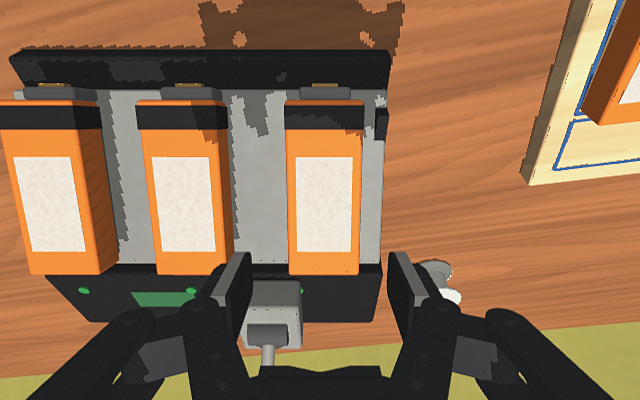

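The view shows the three bay packs head-on with labels at (323,203), (184,203) and (50,203), in the right place to within about 1 mm. The jaws straddle the right pack. Descending.

Emit:
move_arm([
  [[-0.0183,0.0025,0.03],[0,-0.0422,0],70],
  [[-0.0183,0.0025,0.05],[0,-0.0422,0],70],
  [[-0.0183,0.0025,0.07],[0,-0.0422,0],70],
  [[-0.0183,0.0025,0.083],[0,-0.0422,0],70],
  [[-0.0183,0.0025,0.0902],[0,-0.0422,0],70],
  [[-0.0183,0.0025,0.0902],[0,-0.0422,0],70],
  [[-0.0183,0.0025,0.0902],[0,-0.0422,0],70],
  [[-0.0183,0.0025,0.0902],[0,-0.0422,0],70],
], force=30)

```text
t: 5.45
tcp_pos: [0.5411, -0.1131, 0.1029]
orientation: [0.101, 0.961, -0.028, 0.257]
wrist_force: [-0.6, 0.1, -0.4]
finger_gap: 0.733
```

Run:
```python
from h import *
o=get_obs();p=pick(85,23);print(rel(p[0],Rt=p[1]),o['wrist_force'],o['dq'].round(3))
```

```text
(array([0.0005, 0.    , 0.0004]), array([-0.0003,  0.0001,  0.0003])) [-0.55681608  0.13867261 -0.41909373] [-0.001 -0.008 -0.    -0.005 -0.001  0.   ]
```

Emit:
move_arm([
  [[0,0,0],[0,0,0],255],
  [[0,0,0],[0,0,0],255],
  [[0,0,0],[0,0,0],255],
  [[0,0,0],[0,0,0],255],
  [[0,0,0],[0,0,0],255],
  [[0,0,-0.012],[0,0,0],255],
  [[0,0,-0.03],[0,0,0],255],
  [[0,0,-0.06],[0,0,0],255],
  [[0,0,-0.1],[0,0,0],255],
  [[0,0,-0.1],[0,0,0],255],
], force=30)

```text
t: 6.28
tcp_pos: [0.5019, -0.1047, 0.1772]
orientation: [0.101, 0.96, -0.028, 0.26]
wrist_force: [2.4, -0.4, 0.0]
finger_gap: 0.528
```

Run:
```python
from h import *
o=get_obs();print(o['wrist_force'],o['joint_positions'].round(2),o['finger_gap']*85)
for h in (140,60,26): p=slot('C',h);print(h,p[0],rel(p[0],Rt=p[1]))
p=np.array([.50,0,.22]);q=R.from_matrix(slot('C',60)[1].as_matrix());print(rel(p,Rt=down(np.radians(130))))
im=read_camera('wrist');cv2.imwrite('pics/w4.png',im[:,:,::-1])
```

```text
[ 2.3983042  -0.35589478  0.04007194] [-0.2  -0.13 -0.75  0.42 -0.    0.01] 44.84660908253823
140 [0.5884331  0.15048886 0.158     ] (array([-0.022 ,  0.3346,  0.0402]), array([-0.2192,  0.1847, -0.8082]))
60 [0.5884331  0.15048886 0.078     ] (array([0.0285, 0.3347, 0.1266]), array([-0.2192,  0.1847, -0.8082]))
26 [0.5884331  0.15048886 0.044     ] (array([0.05  , 0.3347, 0.1632]), array([-0.2192,  0.1847, -0.8082]))
(array([-0.0015,  0.1275, -0.0613]), array([-0.115 ,  0.2346, -0.4231]))
```

View pics/w4.png

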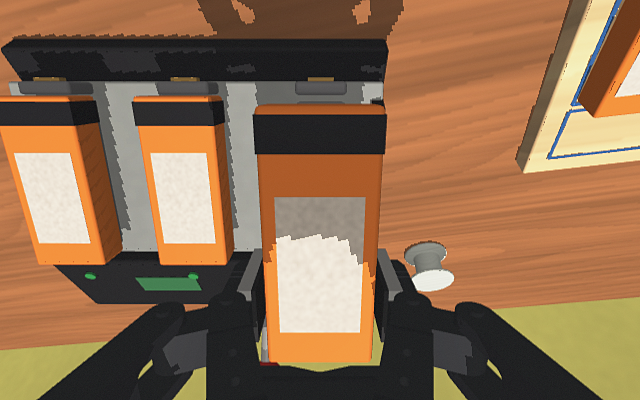

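The pack is held squarely, with label and black end as expected (label at about (320,265)). Carrying it to outline C.

Emit:
move_arm([
  [[-0.0015,0.1275,-0.0613],[-0.115,0.2346,-0.4231],255],
  [[-0.0015,0.1275,-0.0613],[-0.115,0.2346,-0.4231],255],
  [[-0.0015,0.1275,-0.0613],[-0.115,0.2346,-0.4231],255],
  [[-0.0015,0.1275,-0.0613],[-0.115,0.2346,-0.4231],255],
  [[-0.0015,0.1275,-0.0613],[-0.115,0.2346,-0.4231],255],
  [[-0.0015,0.1275,-0.0613],[-0.115,0.2346,-0.4231],255],
  [[-0.022,0.3346,0.0402],[-0.2192,0.1847,-0.8082],255],
  [[-0.022,0.3346,0.0402],[-0.2192,0.1847,-0.8082],255],
  [[-0.022,0.3346,0.0402],[-0.2192,0.1847,-0.8082],255],
  [[-0.022,0.3346,0.0402],[-0.2192,0.1847,-0.8082],255],
])

```text
t: 7.17
tcp_pos: [0.581, 0.1369, 0.1608]
orientation: [-0.458, 0.888, -0.004, 0.041]
wrist_force: [0.8, -0.1, -0.7]
finger_gap: 0.534
```

Run:
```python
from h import *
o=get_obs();print(o['joint_positions'].round(2))
for h in (90,): p=slot('C',h);print(h,p[0],rel(p[0],Rt=p[1]))
```

```text
[ 0.23  0.37 -0.06  1.06  0.01 -0.73]
90 [0.5884331  0.15048886 0.108     ] (array([-0.0147,  0.0053,  0.067 ]), array([-0.0305,  0.0258, -0.2744]))
```

Emit:
move_arm([
  [[-0.0147,0.0053,0.01],[-0.0305,0.0258,-0.2744],255],
  [[-0.0147,0.0053,0.03],[-0.0305,0.0258,-0.2744],255],
  [[-0.0147,0.0053,0.067],[-0.0305,0.0258,-0.2744],255],
  [[-0.0147,0.0053,0.067],[-0.0305,0.0258,-0.2744],255],
  [[-0.0147,0.0053,0.067],[-0.0305,0.0258,-0.2744],255],
  [[-0.0147,0.0053,0.067],[-0.0305,0.0258,-0.2744],255],
  [[-0.0147,0.0053,0.067],[-0.0305,0.0258,-0.2744],255],
  [[-0.0147,0.0053,0.067],[-0.0305,0.0258,-0.2744],255],
])

```text
t: 7.83
tcp_pos: [0.5885, 0.1505, 0.1077]
orientation: [-0.691, 0.723, -0.0, 0.0]
wrist_force: [-0.1, -0.5, -1.5]
finger_gap: 0.532
```

Run:
```python
from h import *
o=get_obs();c=get_calibration('wrist');im=np.ascontiguousarray(read_camera('wrist')[:,:,::-1]);cv2.imwrite('pics/w5.png',im)
print(o['wrist_force'])
for h in (28,24): p=slot('C',h);print(h,p[0],rel(p[0],Rt=p[1]))
# held pack's label in tool frame: label plane 1mm ahead of... top at TCP z=-1mm
R0=R.from_quat(o['orientation'])
for l,a,m in labels(im,3000):
    q,d=ray(c,l);z=o['tcp_pos'][2]+.001;P=q+d*(z-q[2])/d[2];print(l,a,R0.inv().apply(P-o['tcp_pos'])*1000)
```

```text
[-0.06767286 -0.5294987  -1.50303888]
28 [0.5884331  0.15048886 0.046     ] (array([-0.    ,  0.0001,  0.0774]), array([-0.0002,  0.0001, -0.0013]))
24 [0.5884331  0.15048886 0.042     ] (array([-0.    ,  0.0001,  0.0824]), array([-0.0002,  0.0001, -0.0013]))
[463.92111801 147.92437888] 6440 [58.37989388 51.99976604 -1.03071729]
[319.49174425 262.99490602] 11386 [12.28336398  0.30440104 -1.00334822]
```

View pics/w5.png

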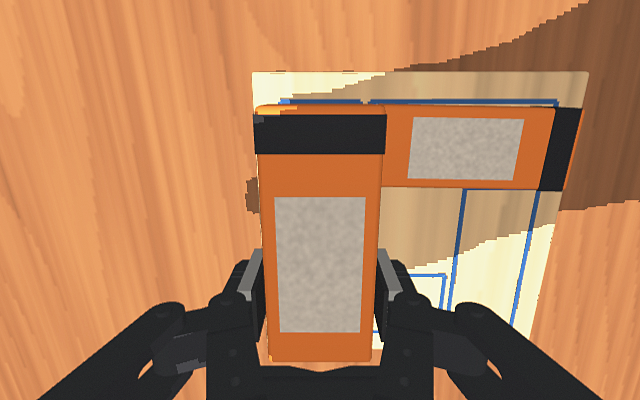

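The view shows the held pack level over the slab (label at (319,263)) with pack0 beside it at (463,148). The label sits about 2 mm off along its length; I'll check whether that is slip or height.

```bash
cat >> h.py <<'E'
def labdim(im,sel,zt,cam=np.array([.07783,-.0001,-.12122])):
    "label corners in the tool frame on plane tool z=zt (mm)"
    M=np.array([[0,.95294,.30315],[1,0,-.0008],[0,.30315,-.95294]]);f=200/np.tan(np.radians(61.5333)/2)
    m=min(labels(im,3000),key=lambda t:np.hypot(*(t[0]-sel)))[2]
    ct=max(cv2.findContours(m,0,2)[0],key=cv2.contourArea);q=cv2.approxPolyDP(cv2.convexHull(ct),6,True)[:,0].astype(float)
    d=np.c_[(q[:,0]-319.41)/f,-(q[:,1]-198.83)/f,-np.ones(len(q))]@M.T
    return ((cam+d*((zt/1000-cam[2])/d[:,2])[:,None])*1000).round(1)
E
python3 - <<'E'
from h import *
for n,sel,zs in(('w3',(323,203),(74,)),('w4',(320,265),(-1,)),('w5',(319,263),(-5,-1,3))):
    im=cv2.imread(f'pics/{n}.png')
    for z in zs: P=labdim(im,np.array(sel),z);print(n,z,P.tolist(),np.ptp(P,0),P.mean(0))
E
```

```text
w3 74 [[41.5, 18.6, 74.0], [-18.7, 19.0, 74.0], [-18.7, -14.3, 74.0], [41.5, -13.7, 74.0]] [60.2 33.3  0. ] [11.4  2.4 74. ]
w4 -1 [[40.3, 16.7, -1.0], [-19.9, 17.0, -1.0], [-19.9, -16.9, -1.0], [38.7, -16.3, -1.0]] [60.2 33.9  0. ] [ 9.8    0.125 -1.   ]
w5 -5 [[41.6, 16.2, -5.0], [-16.7, 16.4, -5.0], [-16.7, -16.3, -5.0], [41.6, -16.1, -5.0]] [58.3 32.7  0. ] [12.45  0.05 -5.  ]
w5 -1 [[40.3, 16.7, -1.0], [-19.9, 17.0, -1.0], [-19.9, -16.9, -1.0], [40.3, -16.6, -1.0]] [60.2 33.9  0. ] [10.2   0.05 -1.  ]
w5 3 [[39.1, 17.3, 3.0], [-23.2, 17.6, 3.0], [-23.2, -17.5, 3.0], [39.1, -17.2, 3.0]] [62.3 35.1  0. ] [7.95 0.05 3.  ]
```

No slip (60.2 mm label length, centre 10.2 mm, as expected). Lowering.

Emit:
move_arm([
  [[0,0,0.03],[0,0,-0.0013],255],
  [[0,0,0.055],[0,0,-0.0013],255],
  [[0,0,0.072],[0,0,-0.0013],255],
  [[0,0,0.0785],[0,0,-0.0013],255],
  [[0,0,0.08],[0,0,-0.0013],255],
  [[0,0,0.0807],[0,0,-0.0013],255],
  [[0,0,0.0815],[0,0,-0.0013],255],
  [[0,0,0.0822],[0,0,-0.0013],255],
  [[0,0,0.0825],[0,0,-0.0013],255],
  [[0,0,0.0825],[0,0,-0.0013],255],
])

```text
t: 8.72
tcp_pos: [0.5888, 0.1505, 0.0424]
orientation: [-0.692, 0.722, -0.0, 0.001]
wrist_force: [0.4, 0.4, -1.7]
finger_gap: 0.535
```

Run:
```python
from h import *
o=get_obs();print(o['wrist_force'],o['tcp_pos'])
p=slot('C',23);print(rel(p[0],Rt=p[1]))
```

```text
[ 0.36213208  0.35156071 -1.68530044] [0.58882263 0.15051425 0.04241203]
(array([0.0001, 0.0005, 0.0018]), array([-0.0006,  0.0002, -0.    ]))
```

Emit:
move_arm([
  [[0,0.0005,0.0006],[0,0,0],255],
  [[0,0.0005,0.0012],[0,0,0],255],
  [[0,0.0005,0.0016],[0,0,0],255],
  [[0,0.0005,0.0018],[0,0,0],255],
  [[0,0.0005,0.0018],[0,0,0],255],
])

```text
t: 9.13
tcp_pos: [0.5885, 0.1506, 0.0411]
orientation: [-0.692, 0.722, -0.0, 0.001]
wrist_force: [-1.1, 0.9, 0.7]
finger_gap: 0.527
```

Emit:
move_arm([
  [[0,0,0.0005],[0,0,0],255],
  [[0,0,0.0005],[0,0,0],90],
  [[0,0,0.0005],[0,0,0],80],
  [[0,0,0],[0,0,0],70],
  [[0,0,0],[0,0,0],70],
  [[0,0,-0.03],[0,0,0],70],
  [[0,0,-0.08],[0,0,0],70],
  [[0,0,-0.14],[0,0,0],70],
  [[0,0,-0.18],[0,0,0],70],
  [[0,0,-0.18],[0,0,0],70],
])

```text
t: 9.97
tcp_pos: [0.591, 0.1512, 0.193]
orientation: [-0.692, 0.722, -0.003, 0.005]
wrist_force: [1.4, 0.4, 0.9]
finger_gap: 0.726
```

```bash
cat >> h.py <<'E'
def checkslab(name):
    o=get_obs();c=get_calibration('wrist');im=np.ascontiguousarray(read_camera('wrist')[:,:,::-1]);cv2.imwrite(f'pics/{name}.png',im)
    for l,a,m in labels(im,700):
        q=cv2.approxPolyDP(cv2.convexHull(max(cv2.findContours(m,0,2)[0],key=cv2.contourArea)),6,True)[:,0]
        P=np.array([plane(c,u,.042)[:2] for u in q],np.float32);r=cv2.minAreaRect(P);print('label',l.round(0),np.round(r[0],4),np.round(r[1],4),round(r[2],1),len(q))
    for k in 'ABC': p=slot(k,0,5)[0];print(k,'expect label',p[:2].round(4))
E
python3 - <<'E'
from h import *
checkslab('w6')
p=pick(0,130);print(rel(p[0],Rt=p[1]), get_obs()['joint_positions'].round(2))
E
```

```text
label [425. 130.] [0.5058 0.107 ] [0.0329 0.0591] 86.1 4
label [325. 175.] [0.5879 0.1408] [0.0589 0.033 ] 87.8 5
A expect label [0.472  0.1895]
B expect label [0.5545 0.223 ]
C expect label [0.588  0.1405]
(array([ 0.4261,  0.1312, -0.0093]), array([ 0.2149, -0.1788,  0.8089])) [ 0.25  0.45  0.14  1.25  0.   -1.28]
```

Pack 1 lies within 0.5 mm of its expected label position. Going for the middle pack.

Emit:
move_arm([
  [[0.2,0.06,-0.02],[0.2149,-0.1788,0.8089],70],
  [[0.4261,0.1312,-0.0093],[0.2149,-0.1788,0.8089],70],
  [[0.4261,0.1312,-0.0093],[0.2149,-0.1788,0.8089],70],
  [[0.4261,0.1312,-0.0093],[0.2149,-0.1788,0.8089],70],
  [[0.4261,0.1312,-0.0093],[0.2149,-0.1788,0.8089],70],
  [[0.4261,0.1312,-0.0093],[0.2149,-0.1788,0.8089],70],
  [[0.4261,0.1312,-0.0093],[0.2149,-0.1788,0.8089],70],
  [[0.4261,0.1312,-0.0093],[0.2149,-0.1788,0.8089],70],
  [[0.4261,0.1312,-0.0093],[0.2149,-0.1788,0.8089],70],
  [[0.4261,0.1312,-0.0093],[0.2149,-0.1788,0.8089],70],
])

```text
t: 10.85
tcp_pos: [0.4691, -0.1887, 0.1944]
orientation: [-0.157, 0.968, -0.021, 0.193]
wrist_force: [1.3, 1.1, -0.3]
finger_gap: 0.723
```

Run:
```python
from h import *
p=pick(-1,90);print(rel(p[0],Rt=p[1]))
```

```text
(array([-0.0069, -0.0053,  0.0493]), array([ 0.0639, -0.0553,  0.2409]))
```

Emit:
move_arm([
  [[-0.0069,-0.0053,0.01],[0.0639,-0.0553,0.2409],70],
  [[-0.0069,-0.0053,0.02],[0.0639,-0.0553,0.2409],70],
  [[-0.0069,-0.0053,0.035],[0.0639,-0.0553,0.2409],70],
  [[-0.0069,-0.0053,0.0493],[0.0639,-0.0553,0.2409],70],
  [[-0.0069,-0.0053,0.0493],[0.0639,-0.0553,0.2409],70],
  [[-0.0069,-0.0053,0.0493],[0.0639,-0.0553,0.2409],70],
  [[-0.0069,-0.0053,0.0493],[0.0639,-0.0553,0.2409],70],
])

```text
t: 11.43
tcp_pos: [0.4898, -0.1898, 0.1599]
orientation: [0.1, 0.961, -0.027, 0.257]
wrist_force: [0.3, -0.7, 0.1]
finger_gap: 0.722
```

```bash
cat >> h.py <<'E'
def prepick(yb,name):
    im=np.ascontiguousarray(read_camera('wrist')[:,:,::-1]);cv2.imwrite(f'pics/{name}.png',im)
    p=pick(yb,23);o=get_obs();t=(R.from_quat(o['orientation']).inv().apply(p[0]-o['tcp_pos']))*1000
    c=labels(im,2500);print([l[0].round(0) for l in c]);s=min(c,key=lambda l:abs(l[0][0]-320)+abs(l[0][1]-210))[0]
    P=labdim(im,s,t[2]-1);print('label',P.mean(0),np.ptp(P,0),'expect',t+[10,0,0]);print(rel(p[0],Rt=p[1]))
E
python3 - <<'E'
from h import *
prepick(-1,'w7')
E
```

```text
[array([255., 182.]), array([392., 178.]), array([485., 188.]), array([178., 212.]), array([319., 213.])]
label [ 7.80e+00 -5.00e-02  6.59e+01] [60.  33.8  0. ] expect [ 9.85219593 -0.07379528 66.93905539]
(array([-0.0002, -0.0001,  0.0837]), array([ 0.0003, -0.0003,  0.0012]))
```

Emit:
move_arm([
  [[0,0,0.025],[0,0,0.0012],70],
  [[0,0,0.045],[0,0,0.0012],70],
  [[0,0,0.065],[0,0,0.0012],70],
  [[0,0,0.078],[0,0,0.0012],70],
  [[0,0,0.0837],[0,0,0.0012],70],
  [[0,0,0.0837],[0,0,0.0012],70],
  [[0,0,0.0837],[0,0,0.0012],70],
  [[0,0,0.0837],[0,0,0.0012],70],
])

```text
t: 12.15
tcp_pos: [0.523, -0.1973, 0.1031]
orientation: [0.101, 0.961, -0.027, 0.257]
wrist_force: [-0.6, -0.1, 0.3]
finger_gap: 0.73
```

Emit:
move_arm([
  [[0,0,0],[0,0,0],255],
  [[0,0,0],[0,0,0],255],
  [[0,0,0],[0,0,0],255],
  [[0,0,0],[0,0,0],255],
  [[0,0,0],[0,0,0],255],
  [[0,0,-0.012],[0,0,0],255],
  [[0,0,-0.03],[0,0,0],255],
  [[0,0,-0.06],[0,0,0],255],
  [[0,0,-0.1],[0,0,0],255],
  [[0,0,-0.12],[0,0,0],255],
], force=30)

```text
t: 12.98
tcp_pos: [0.475, -0.1871, 0.1893]
orientation: [0.101, 0.96, -0.027, 0.258]
wrist_force: [0.7, -1.6, -1.1]
finger_gap: 0.531
```

```bash
cat >> h.py <<'E'
def held(name):
    im=np.ascontiguousarray(read_camera('wrist')[:,:,::-1]);cv2.imwrite(f'pics/{name}.png',im)
    c=labels(im,3000);print([(l[0].round(0),l[1]) for l in c]);s=min(c,key=lambda l:abs(l[0][0]-320)+abs(l[0][1]-264))[0]
    P=labdim(im,s,-1);print('held',P.tolist(),(P.max(0)+P.min(0))/2,np.ptp(P,0))
E
python3 - <<'E'
from h import *
o=get_obs();held('w8');print(o['finger_gap']*85,o['joint_positions'].round(2))
print(rel([.46,0.0,.23],Rt=down(np.radians(40))))
p=slot('A',140);print(rel(p[0],Rt=p[1]))
print(rel([.46,0.0,.23],Rt=down(np.radians(160))))
p=slot('B',140);print(rel(p[0],Rt=p[1]))
E
```

```text
[(array([428., 163.]), np.int32(8878)), (array([198., 193.]), np.int32(4187)), (array([320., 263.]), np.int32(11181))]
held [[40.3, 16.7, -1.0], [-19.4, 17.0, -1.0], [-19.9, -16.9, -1.0], [39.9, -16.3, -1.0]] [10.2   0.05 -1.  ] [60.2 33.9  0. ]
45.10002938659743 [-0.44 -0.14 -0.72  0.48  0.12 -0.2 ]
(array([ 0.034 ,  0.2251, -0.0759]), array([0.0831, 0.243 , 0.309 ]))
(array([ 0.1074,  0.4477, -0.0148]), array([0.1764, 0.2094, 0.6536]))
(array([ 0.034 ,  0.2251, -0.0759]), array([-0.1806,  0.207 , -0.6663]))
(array([0.0402, 0.5204, 0.0243]), array([0.3714, 0.0318, 1.3734]))
```

Held pack is exact (centre 10.2, 0.05). Carrying it to outline B, turning in the direction the wrist allows.

Emit:
move_arm([
  [[0.034,0.2251,-0.0759],[-0.1806,0.207,-0.6663],255],
  [[0.034,0.2251,-0.0759],[-0.1806,0.207,-0.6663],255],
  [[0.034,0.2251,-0.0759],[-0.1806,0.207,-0.6663],255],
  [[0.034,0.2251,-0.0759],[-0.1806,0.207,-0.6663],255],
  [[0.034,0.2251,-0.0759],[-0.1806,0.207,-0.6663],255],
  [[0.034,0.2251,-0.0759],[-0.1806,0.207,-0.6663],255],
  [[0.034,0.2251,-0.0759],[-0.1806,0.207,-0.6663],255],
  [[0.034,0.2251,-0.0759],[-0.1806,0.207,-0.6663],255],
  [[0.034,0.2251,-0.0759],[-0.1806,0.207,-0.6663],255],
  [[0.034,0.2251,-0.0759],[-0.1806,0.207,-0.6663],255],
])

```text
t: 13.87
tcp_pos: [0.4598, -0.0001, 0.2303]
orientation: [-0.474, 0.879, -0.005, 0.048]
wrist_force: [1.0, 0.7, -1.5]
finger_gap: 0.533
```

Run:
```python
from h import *
p=slot('B',140);print(rel(p[0],Rt=p[1]),get_obs()['joint_positions'].round(2))
```

```text
(array([-0.2836,  0.0707,  0.1095]), array([-0.0552, -0.0044, -1.0069])) [-0.02  0.06 -0.28  1.15  0.04 -1.01]
```

Emit:
move_arm([
  [[-0.2836,0.0707,0.1095],[-0.055,-0.0044,-0.99],255],
  [[-0.2836,0.0707,0.1095],[-0.055,-0.0044,-0.99],255],
  [[-0.2836,0.0707,0.1095],[-0.055,-0.0044,-0.99],255],
  [[-0.2836,0.0707,0.1095],[-0.055,-0.0044,-0.99],255],
  [[-0.2836,0.0707,0.1095],[-0.055,-0.0044,-0.99],255],
  [[-0.2836,0.0707,0.1095],[-0.055,-0.0044,-0.99],255],
  [[-0.2836,0.0707,0.1095],[-0.055,-0.0044,-0.99],255],
  [[-0.2836,0.0707,0.1095],[-0.055,-0.0044,-0.99],255],
  [[-0.2836,0.0707,0.1095],[-0.055,-0.0044,-0.99],255],
  [[-0.2836,0.0707,0.1095],[-0.055,-0.0044,-0.99],255],
])

```text
t: 14.7
tcp_pos: [0.5442, 0.2236, 0.1578]
orientation: [0.9, -0.436, 0.002, -0.023]
wrist_force: [0.1, 0.1, -1.0]
finger_gap: 0.532
```

Run:
```python
from h import *
p=slot('B',80);print(rel(p[0],Rt=p[1]),get_obs()['joint_positions'].round(2))
```

```text
(array([0.0017, 0.003 , 0.0747]), array([-0.0225, -0.0013, -0.4105])) [ 0.38  0.4  -0.03  1.11  0.03 -1.86]
```

Emit:
move_arm([
  [[0.0017,0.003,0],[-0.0225,-0.0013,-0.4105],255],
  [[0.0017,0.003,0.0],[-0.0225,-0.0013,-0.4105],255],
  [[0.0017,0.003,0.0],[-0.0225,-0.0013,-0.4105],255],
  [[0.0017,0.003,0.01],[-0.0225,-0.0013,-0.4105],255],
  [[0.0017,0.003,0.03],[-0.0225,-0.0013,-0.4105],255],
  [[0.0017,0.003,0.05],[-0.0225,-0.0013,-0.4105],255],
  [[0.0017,0.003,0.07],[-0.0225,-0.0013,-0.4105],255],
  [[0.0017,0.003,0.0747],[-0.0225,-0.0013,-0.4105],255],
  [[0.0017,0.003,0.0747],[-0.0225,-0.0013,-0.4105],255],
  [[0.0017,0.003,0.0747],[-0.0225,-0.0013,-0.4105],255],
])

```text
t: 15.53
tcp_pos: [0.5446, 0.2234, 0.0986]
orientation: [1.0, -0.023, 0.0, -0.0]
wrist_force: [-0.1, -0.1, -1.8]
finger_gap: 0.534
```

Run:
```python
from h import *
held('w9');p=slot('B',24.3);print(rel(p[0],Rt=p[1]))
```

```text
[(array([473., 150.]), np.int32(7096)), (array([519., 279.]), np.int32(4582))]
held [[22.7, 92.1, -1.0], [-16.9, 91.5, -1.0], [-17.4, 82.2, -1.0], [-6.9, 69.1, -1.0], [23.1, 69.3, -1.0]] [ 2.85 80.6  -1.  ] [40.5 23.   0. ]
(array([-0.0006,  0.0002,  0.0709]), array([-0.0003, -0.0005, -0.0017]))
```

Emit:
move_arm([
  [[-0.0006,0.0002,0.025],[0,0,-0.0017],255],
  [[-0.0006,0.0002,0.047],[0,0,-0.0017],255],
  [[-0.0006,0.0002,0.062],[0,0,-0.0017],255],
  [[-0.0006,0.0002,0.067],[0,0,-0.0017],255],
  [[-0.0006,0.0002,0.069],[0,0,-0.0017],255],
  [[-0.0006,0.0002,0.0702],[0,0,-0.0017],255],
  [[-0.0006,0.0002,0.0709],[0,0,-0.0017],255],
  [[-0.0006,0.0002,0.0709],[0,0,-0.0017],255],
  [[-0.0006,0.0002,0.0709],[0,0,-0.0017],255],
])

```text
t: 16.33
tcp_pos: [0.5449, 0.2236, 0.043]
orientation: [1.0, -0.021, 0.001, -0.001]
wrist_force: [-0.6, -0.3, -1.9]
finger_gap: 0.53
```

Run:
```python
from h import *
im=cv2.imread('pics/w9.png')
for c,a,m in cc(im,(0,0,90),(180,60,255),3000): print(c,a)
import h; h.labels=lambda im,mn=0: cc(im,(0,0,90),(180,60,255),3000)
P=labdim(im,np.array((320,264)),-1);print(P.tolist())
p=slot('B',22.9);print(rel(p[0],Rt=p[1]),get_obs()['wrist_force'])
```

```text
[472.68096103 150.63556363] 7159
[319.53068941 262.00404502] 11372
[518.52151351 279.10054054] 4625
[[40.3, 16.7, -1.0], [-19.4, 17.0, -1.0], [-19.4, -16.9, -1.0], [40.3, -16.6, -1.0]]
(array([-0.0005,  0.0002,  0.0026]), array([-0.0005, -0.0009, -0.0001])) [-0.56764891 -0.29201839 -1.94091423]
```

Held pose is still exact. Final touch-down.

Emit:
move_arm([
  [[-0.0005,0.0002,0.0008],[0,-0.0009,0],255],
  [[-0.0005,0.0002,0.0015],[0,-0.0009,0],255],
  [[-0.0005,0.0002,0.002],[0,-0.0009,0],255],
  [[-0.0005,0.0002,0.0024],[0,-0.0009,0],255],
  [[-0.0005,0.0002,0.0026],[0,-0.0009,0],255],
  [[-0.0005,0.0002,0.0026],[0,-0.0009,0],255],
])

```text
t: 16.83
tcp_pos: [0.5445, 0.2235, 0.0412]
orientation: [1.0, -0.021, 0.0, -0.001]
wrist_force: [-3.0, -0.3, 3.8]
finger_gap: 0.531
```

Emit:
move_arm([
  [[0,0,0],[0,0,0],255],
  [[0,0,0],[0,0,0],90],
  [[0,0,0],[0,0,0],80],
  [[0,0,0],[0,0,0],70],
  [[0,0,0],[0,0,0],70],
  [[0,0,-0.03],[0,0,0],70],
  [[0,0,-0.08],[0,0,0],70],
  [[0,0,-0.14],[0,0,0],70],
  [[0,0,-0.18],[0,0,0],70],
  [[0,0,-0.18],[0,0,0],70],
])

```text
t: 17.67
tcp_pos: [0.5471, 0.2244, 0.1929]
orientation: [1.0, -0.021, 0.005, -0.003]
wrist_force: [0.8, 1.0, 0.5]
finger_gap: 0.726
```

Run:
```python
from h import *
import h; h.labels=lambda im,mn=0: cc(im,(0,0,90),(180,60,255),1500)
checkslab('w10')
print(rel([.48,0.06,.24],Rt=down(np.radians(150))), get_obs()['joint_positions'].round(2))
```

```text
label [423. 137.] [0.5877 0.1405] [0.0599 0.0326] 86.8 4
label [322. 180.] [0.5545 0.223 ] [0.0332 0.059 ] 88.3 4
label [458. 229.] [0.5062 0.1067] [0.0333 0.0592] 86.0 4
A expect label [0.472  0.1895]
B expect label [0.5545 0.223 ]
C expect label [0.588  0.1405]
(array([-0.0737,  0.2082, -0.0646]), array([-4.500e-03,  1.000e-04,  9.795e-01])) [ 0.39  0.41  0.08  1.23  0.   -2.71]
```

Second pack placed within 1 mm. Returning for the third.

Emit:
move_arm([
  [[-0.0737,0.2082,-0.0646],[-0.0045,0,0.9795],70],
  [[-0.0737,0.2082,-0.0646],[-0.0045,0,0.9795],70],
  [[-0.0737,0.2082,-0.0646],[-0.0045,0,0.9795],70],
  [[-0.0737,0.2082,-0.0646],[-0.0045,0,0.9795],70],
  [[-0.0737,0.2082,-0.0646],[-0.0045,0,0.9795],70],
  [[-0.0737,0.2082,-0.0646],[-0.0045,0,0.9795],70],
  [[-0.0737,0.2082,-0.0646],[-0.0045,0,0.9795],70],
  [[-0.0737,0.2082,-0.0646],[-0.0045,0,0.9795],70],
  [[-0.0737,0.2082,-0.0646],[-0.0045,0,0.9795],70],
  [[-0.0737,0.2082,-0.0646],[-0.0045,0,0.9795],70],
])

```text
t: 18.55
tcp_pos: [0.4797, 0.0599, 0.239]
orientation: [0.796, -0.605, -0.0, 0.0]
wrist_force: [0.2, -0.8, -1.0]
finger_gap: 0.723
```

Run:
```python
from h import *
p=pick(-85,130);print(p[0],rel(p[0],Rt=p[1]), get_obs()['joint_positions'].round(2))
```

```text
[ 0.45309133 -0.26816929  0.1950833 ] (array([0.3862, 0.1419, 0.0549]), array([ 0.2561, -0.1551,  0.9538])) [ 0.12  0.18 -0.11  1.28  0.   -1.72]
```

Emit:
move_arm([
  [[0.3862,0.1419,0.0549],[0.2561,-0.1551,0.9538],70],
  [[0.3862,0.1419,0.0549],[0.2561,-0.1551,0.9538],70],
  [[0.3862,0.1419,0.0549],[0.2561,-0.1551,0.9538],70],
  [[0.3862,0.1419,0.0549],[0.2561,-0.1551,0.9538],70],
  [[0.3862,0.1419,0.0549],[0.2561,-0.1551,0.9538],70],
  [[0.3862,0.1419,0.0549],[0.2561,-0.1551,0.9538],70],
  [[0.3862,0.1419,0.0549],[0.2561,-0.1551,0.9538],70],
  [[0.3862,0.1419,0.0549],[0.2561,-0.1551,0.9538],70],
  [[0.3862,0.1419,0.0549],[0.2561,-0.1551,0.9538],70],
  [[0.3862,0.1419,0.0549],[0.2561,-0.1551,0.9538],70],
])

```text
t: 19.38
tcp_pos: [0.452, -0.2703, 0.1934]
orientation: [-0.306, 0.936, -0.018, 0.174]
wrist_force: [-0.1, 0.4, 0.2]
finger_gap: 0.727
```

Run:
```python
from h import *
p=pick(-85,90);print(p[0],rel(p[0],Rt=p[1]), get_obs()['joint_positions'].round(2))
```

```text
[ 0.47265065 -0.2723446   0.16044229] (array([-0.005 , -0.011 ,  0.0472]), array([ 0.1032, -0.0627,  0.3824])) [-0.69  0.1  -0.38  0.87  0.27 -1.29]
```

Emit:
move_arm([
  [[-0.005,-0.011,0.0],[0.1032,-0.0627,0.3824],70],
  [[-0.005,-0.011,0.0],[0.1032,-0.0627,0.3824],70],
  [[-0.005,-0.011,0.01],[0.1032,-0.0627,0.3824],70],
  [[-0.005,-0.011,0.03],[0.1032,-0.0627,0.3824],70],
  [[-0.005,-0.011,0.0472],[0.1032,-0.0627,0.3824],70],
  [[-0.005,-0.011,0.0472],[0.1032,-0.0627,0.3824],70],
  [[-0.005,-0.011,0.0472],[0.1032,-0.0627,0.3824],70],
  [[-0.005,-0.011,0.0472],[0.1032,-0.0627,0.3824],70],
  [[-0.005,-0.011,0.0472],[0.1032,-0.0627,0.3824],70],
])

```text
t: 20.13
tcp_pos: [0.4722, -0.2717, 0.1598]
orientation: [0.1, 0.961, -0.027, 0.257]
wrist_force: [-0.5, -0.2, 0.3]
finger_gap: 0.726
```

Run:
```python
from h import *
prepick(-85,'w11')
```

```text
[array([270., 183.]), array([392., 178.]), array([524., 180.]), array([321., 213.])]
label [ 7.8    0.875 65.8  ] [60.  34.3  0. ] expect [ 9.69121551 -0.28195776 66.84193614]
(array([-0.0004, -0.0004,  0.0836]), array([ 0.0005, -0.0004,  0.0018]))
```

Emit:
move_arm([
  [[0,0.001,0.025],[0,0,0.0018],70],
  [[0,0.001,0.045],[0,0,0.0018],70],
  [[0,0.001,0.065],[0,0,0.0018],70],
  [[0,0.001,0.078],[0,0,0.0018],70],
  [[0,0.001,0.0836],[0,0,0.0018],70],
  [[0,0.001,0.0836],[0,0,0.0018],70],
  [[0,0.001,0.0836],[0,0,0.0018],70],
  [[0,0.001,0.0836],[0,0,0.0018],70],
])

```text
t: 20.85
tcp_pos: [0.5055, -0.2785, 0.103]
orientation: [0.101, 0.961, -0.027, 0.257]
wrist_force: [0.8, -0.2, 0.1]
finger_gap: 0.729
```

Emit:
move_arm([
  [[0,0,0],[0,0,0],255],
  [[0,0,0],[0,0,0],255],
  [[0,0,0],[0,0,0],255],
  [[0,0,0],[0,0,0],255],
  [[0,0,0],[0,0,0],255],
  [[0,0,-0.012],[0,0,0],255],
  [[0,0,-0.03],[0,0,0],255],
  [[0,0,-0.06],[0,0,0],255],
  [[0,0,-0.1],[0,0,0],255],
  [[0,0,-0.12],[0,0,0],255],
], force=30)

```text
t: 21.68
tcp_pos: [0.4574, -0.2683, 0.1891]
orientation: [0.101, 0.961, -0.027, 0.258]
wrist_force: [0.5, -0.8, -2.2]
finger_gap: 0.532
```

Run:
```python
from h import *
import h; h.labels=lambda im,mn=0: cc(im,(0,0,90),(180,60,255),3000)
o=get_obs();held('w12');print(o['finger_gap']*85,o['joint_positions'].round(2))
print(rel([.46,-0.05,.23],Rt=down(np.radians(40))))
p=slot('A',140);print(rel(p[0],Rt=p[1]))
```

```text
[(array([478., 162.]), np.int32(32723)), (array([320., 263.]), np.int32(11393))]
held [[39.9, 16.7, -1.0], [-19.9, 17.0, -1.0], [-19.9, -16.9, -1.0], [40.3, -16.6, -1.0]] [10.2   0.05 -1.  ] [60.2 33.9  0. ]
45.22119751514827 [-0.65 -0.07 -0.66  0.5   0.21 -0.39]
(array([ 0.0221,  0.2682, -0.0695]), array([0.0827, 0.2427, 0.3095]))
(array([ 0.1064,  0.552 , -0.0151]), array([0.1758, 0.2093, 0.654 ]))
```

Emit:
move_arm([
  [[0.0221,0.2682,-0.0695],[0.0827,0.2427,0.3095],255],
  [[0.0221,0.2682,-0.0695],[0.0827,0.2427,0.3095],255],
  [[0.0221,0.2682,-0.0695],[0.0827,0.2427,0.3095],255],
  [[0.0221,0.2682,-0.0695],[0.0827,0.2427,0.3095],255],
  [[0.0221,0.2682,-0.0695],[0.0827,0.2427,0.3095],255],
  [[0.0221,0.2682,-0.0695],[0.0827,0.2427,0.3095],255],
  [[0.1064,0.552,-0.0151],[0.1758,0.2093,0.654],255],
  [[0.1064,0.552,-0.0151],[0.1758,0.2093,0.654],255],
  [[0.1064,0.552,-0.0151],[0.1758,0.2093,0.654],255],
  [[0.1064,0.552,-0.0151],[0.1758,0.2093,0.654],255],
])

```text
t: 22.57
tcp_pos: [0.4672, 0.0907, 0.1861]
orientation: [0.569, 0.822, -0.002, 0.021]
wrist_force: [1.7, 0.1, -1.8]
finger_gap: 0.528
```

Run:
```python
from h import *
p=slot('A',100);print(rel(p[0],Rt=p[1]), get_obs()['joint_positions'].round(2))
```

```text
(array([0.1049, 0.0426, 0.0824]), array([0.0133, 0.0149, 0.1926])) [ 0.21  0.16 -0.27  1.11 -0.03  1.42]
```

Emit:
move_arm([
  [[0.05,0.02,0.0],[0.0133,0.0149,0.1926],255],
  [[0.1049,0.0426,0.02],[0.0133,0.0149,0.1926],255],
  [[0.1049,0.0426,0.04],[0.0133,0.0149,0.1926],255],
  [[0.1049,0.0426,0.06],[0.0133,0.0149,0.1926],255],
  [[0.1049,0.0426,0.0824],[0.0133,0.0149,0.1926],255],
  [[0.1049,0.0426,0.0824],[0.0133,0.0149,0.1926],255],
  [[0.1049,0.0426,0.0824],[0.0133,0.0149,0.1926],255],
  [[0.1049,0.0426,0.0824],[0.0133,0.0149,0.1926],255],
  [[0.1049,0.0426,0.0824],[0.0133,0.0149,0.1926],255],
])

```text
t: 23.32
tcp_pos: [0.4722, 0.1795, 0.1193]
orientation: [0.722, 0.692, 0.001, 0.0]
wrist_force: [0.2, -0.4, -2.2]
finger_gap: 0.534
```

Run:
```python
from h import *
import h; h.labels=lambda im,mn=0: cc(im,(0,0,90),(180,60,255),3000)
held('w13')
p=slot('A',24.3);print(rel(p[0],Rt=p[1]), get_obs()['joint_positions'].round(2))
```

```text
[(array([456., 145.]), np.int32(5892)), (array([320., 263.]), np.int32(11363)), (array([498., 266.]), np.int32(4024))]
held [[39.9, 16.7, -1.0], [-19.4, 17.0, -1.0], [-19.9, -16.9, -1.0], [40.3, -16.6, -1.0]] [10.2   0.05 -1.  ] [60.2 33.9  0. ]
(array([-0.0002, -0.001 ,  0.0961]), array([ 0.0008, -0.0003, -0.0001])) [ 0.36  0.29 -0.28  1.    0.    1.98]
```

Emit:
move_arm([
  [[-0.0002,-0.001,0.035],[0.0008,0,0],255],
  [[-0.0002,-0.001,0.065],[0.0008,0,0],255],
  [[-0.0002,-0.001,0.083],[0.0008,0,0],255],
  [[-0.0002,-0.001,0.09],[0.0008,0,0],255],
  [[-0.0002,-0.001,0.093],[0.0008,0,0],255],
  [[-0.0002,-0.001,0.0952],[0.0008,0,0],255],
  [[-0.0002,-0.001,0.0961],[0.0008,0,0],255],
  [[-0.0002,-0.001,0.0961],[0.0008,0,0],255],
  [[-0.0002,-0.001,0.0961],[0.0008,0,0],255],
])

```text
t: 24.12
tcp_pos: [0.472, 0.1797, 0.0431]
orientation: [0.722, 0.692, 0.001, -0.0]
wrist_force: [-0.6, -0.1, -1.9]
finger_gap: 0.536
```

Run:
```python
from h import *
p=slot('A',22.9);print(rel(p[0],Rt=p[1]), get_obs()['wrist_force'].round(2))
```

```text
(array([-0.0002, -0.0006,  0.0027]), array([ 0.0005, -0.0006, -0.0001])) [-0.61 -0.07 -1.88]
```

Emit:
move_arm([
  [[-0.0002,-0.0006,0.0008],[0.0005,-0.0006,0],255],
  [[-0.0002,-0.0006,0.0015],[0.0005,-0.0006,0],255],
  [[-0.0002,-0.0006,0.002],[0.0005,-0.0006,0],255],
  [[-0.0002,-0.0006,0.0024],[0.0005,-0.0006,0],255],
  [[-0.0002,-0.0006,0.0026],[0.0005,-0.0006,0],255],
  [[-0.0002,-0.0006,0.0026],[0.0005,-0.0006,0],255],
])

```text
t: 24.62
tcp_pos: [0.4717, 0.1795, 0.0412]
orientation: [0.722, 0.692, 0.0, 0.0]
wrist_force: [-1.7, -2.4, 4.0]
finger_gap: 0.532
```

Emit:
move_arm([
  [[0,0,0],[0,0,0],255],
  [[0,0,0],[0,0,0],90],
  [[0,0,0],[0,0,0],80],
  [[0,0,0],[0,0,0],70],
  [[0,0,0],[0,0,0],70],
  [[0,0,-0.03],[0,0,0],70],
  [[0,0,-0.08],[0,0,0],70],
  [[0,0,-0.14],[0,0,0],70],
  [[0,0,-0.2],[0,0,0],70],
  [[0,0,-0.25],[0,0,0],70],
])

```text
t: 25.45
tcp_pos: [0.4711, 0.1794, 0.2323]
orientation: [0.722, 0.692, 0.0, 0.0]
wrist_force: [1.2, 0.6, 0.2]
finger_gap: 0.73
```

Run:
```python
from h import *
import h; h.labels=lambda im,mn=0: cc(im,(0,0,90),(180,60,255),900)
checkslab('w14')
print(rel([.46,.10,.36],Rt=down(np.pi/2)))
```

```text
label [409. 126.] [0.555  0.2234] [0.0331 0.0593] 87.6 4
label [320. 165.] [0.472  0.1897] [0.0596 0.033 ] 87.6 4
label [440. 210.] [0.588  0.1407] [0.0586 0.0326] 87.9 4
label [357. 245.] [0.5061 0.1068] [0.0336 0.0582] 85.8 4
label [583. 328.] [ 0.7557 -0.004 ] [0.0521 0.0913] 44.6 7
A expect label [0.472  0.1895]
B expect label [0.5545 0.223 ]
C expect label [0.588  0.1405]
(array([-0.1003, -0.0111, -0.1503]), array([ 0.0047,  0.0021, -0.7705]))
```

Run:
```python
from h import *
s=np.ascontiguousarray(read_camera('side')[:,:,::-1]);w=cv2.imread('pics/w14.png')
print([(c.round(1),a) for c,a,m in cc(s,(0,200,80),(4,255,255),10)])
cv2.imwrite('pics/end.png',np.vstack([cv2.resize(w,(480,300)),cv2.resize(s[150:350,220:540],(480,300))]))
```

```text
[(array([393.5, 204.7]), np.int32(41))]
```

View pics/end.png

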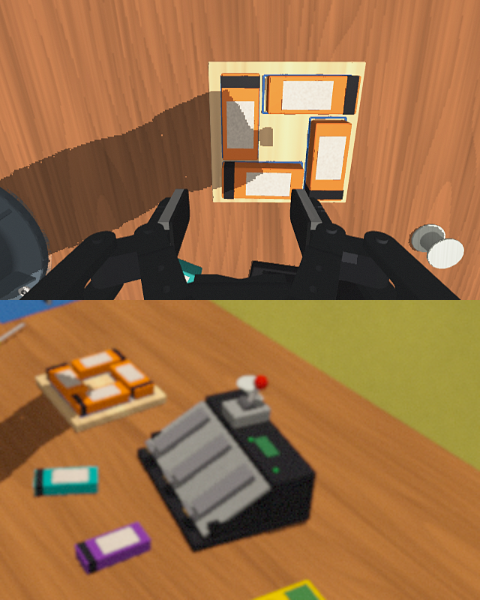

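The picture shows the pinwheel complete with four packs, label up, on the slab. The charger is empty, the lever (393,205 in the side view) leans to the back, and the bystanders are in place.

```bash
python3 -c "
from plant import order
print(order.finish_job())"
```

```text
the job is handed in; nothing more can be done
None
```

The job is done and handed in at about 25.5 s of the 72 s allowed. I threw the charger's red lever over to its back stop first. Then I moved the three orange packs, one at a time at 30 N grip, onto the empty outlines with their black ends following the pinwheel.

- **Lever:** it met its stop at about 26 N. The tip shows at (393.5, 204.7) in the side view, against (394, 204) predicted for off, and it had not moved when I checked again at the end.
- **Packs:** all three labels lie within about 0.6 mm of where they should be and are aligned with the slab to within about half a degree. I lowered each pack until the wrist force just changed (to +0.7, +3.8 and +4.0 N) and then released it.
- **pack0:** its label reads within about 1 mm of the first measurement, so it did not move.
- **Other things on the bench:** those in the last side view (the turquoise and purple look-alikes, the meter, the spool) look untouched. I did not measure them.

One measurement disagreed. Before the second and third grasps, the labels looked about 2 mm farther up the slope than expected. Measured again in the gripper, both packs were where they should be, so I made no correction along the length.

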